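# Load the tweezers into the tip-up holder cup on the basin rack

## Robot

A 6-joint arm with a two-finger parallel gripper is mounted at the origin on the work surface. World frame = base frame: x ahead of the robot, y to its left, z up, the work surface at z = 0. Lengths are in mm, angles in rad, forces in N, time in s.
With the tool pointing down it reaches from about 350 to 875 mm from the base axis. Payload 4.2 kg.
Tool frame: the origin (TCP) lies on the mounting face of the last link; the fingertips stand 173 mm ahead of it and the grasp point (between the pads) lies 155 mm ahead of it (tcp_to_grasp is the distance from the TCP to the grasp point, in mm); z points along the fingers, y is the direction in which the jaws open and shut (so a half turn about z gives the same grasp; the last joint's range is limited). The gripper opens to 85 mm and grips with 20 to 120 N. Pads are 22 mm wide; open, the fingers measure 114 mm over their backs; the gripper's body (76 mm by 85 mm) begins 54 mm behind the grasp point. The pads swing forward as they close: fully open they stand 13 mm farther back than shut.
Start: joints at [-0.911, 0.385, 0.008, 0, -1.194, -0.259], TCP at [243.86, -575.441, 404.712] pointing down, gripper open.
Joint ranges: [-3.14, 3.14], [-1.21, 2.06], [-1.07, 1.41], [-3.16, 2.05], [-2.99, -0.16], [-3.1, 3.1]. Speed limits (rad/s): [2.79, 2.79, 3.14, 3.14, 3.14, 3.14].

## Interface

Orientations are given as a unit quaternion [x, y, z, w].
In Python, from bench import * gives the robot as it stands. The module is installed in compiled form; this text tells all that it offers.
- The arm moves only by the tool apply_moves, never from a script. Its arguments are lists of equal length, an entry for each row: "fingers": the closure, from 0 (fully open) to 1 (shut); "dp": the shift along the world's x, y, z in cm, a list of three; "yaw": the turn about the world's z in degrees. A call has 1 to 10 rows; each row is the pose to reach, as a shift and turn from the pose measured when the call began; what a row does not reach only later rows make up. A row lasts 1/10 s, in which the tool goes at most 50 mm and 8.59 degrees, less where a joint would pass 70% of its speed; a pose out of reach is approached as far as the arm can. A call with a gripper value outside its range is refused whole. The fingers move at their own pace and stop on an object; the grip force is fixed at half the most. Time passes only in rows, so rows that repeat a pose let the fingers close. It gives the time, the measured TCP pose, the force and the opening at its end, in the units of the state.
- read_state(): the state, without advancing time (a new reading comes with each control period).
- get_image(name): name is "scene" or "side" or "wrist"; returns a dict with "color" (384x512x3 uint8, blue, green, red), "mtx" (3x3 intrinsics, pixels), "camera_from_world" (4x4, takes a point from world to camera coordinates); the wrist camera has in their place "tool_from_camera" (4x4, takes a point from camera to tool coordinates, whose origin is the TCP and whose axes are the flange's). Camera axes: x right, y down, z forward; pixel columns grow to the right and rows downward; lengths in mm; the calibration is good to about 2 mm. A picture is of the moment at which its call begins: read the wrist's pose just before it. There is no depth.
- job_done(): hands the job in, once; it reports no verdict.
The state is a dict: "clock": time; "joints": joint angles; "joint_vel": joint speeds; "joint_efforts": joint torques, N m; "position": TCP position; "ee_rot": TCP orientation; "contact_force": force on the tool from outside, world axes, zero at the start; "wrist_torque": the same for the moment, N m; "gripper_width": finger opening in mm.
Only numpy, scipy, OpenCV 4.12 (cv2) and the standard library are available. Lean on these libraries where they do the work, as an engineer would, in place of code of your own. Each camera call takes 0.05 s, during which the arm holds its last target. There are 200 camera calls.

## Task

Stand the tweezers upright in the hinged white holder cup without picking them up: first lay the half-raised cup right down level, then slide the tweezers along their lane, tips first, until they are fully home in the lying cup, and finally swing the cup up with its orange-ended flap until it stands upright with the flap flat on the base. Leave the other things where they are.

Things in the scene. Friction and masses are not known exactly. Their poses are not given: they have to be found in the camera images.
- stand: Grey base plate 320 x 70 x 8 mm fixed on the bamboo rack (deck top 115 mm above the counter); carries the lane and the holder cup. Origin: centre of its underside; x runs along the lane from its open end to the cup, y across, z up.
- lane (a point): Middle of the lane's floor surface (stand x = -95, z = 14 mm). The lane is a raised black floor from stand x = -160 (flush with the plate's end) to -30 mm, between two blue rails 4 mm high (tops at z = 18 mm), 4 mm wide, 20 mm apart inside, centred on y = 0. Axes as the stand's.
- cup_hinge (a point): Hinge axis of the cup, on the stand at x = 44, y = 0, z = 8 mm (the plate's surface); the axis runs along the stand's y. Lying (angle 0), the cup spans stand x = -26 (mouth) to 44, z = 8 to 36 mm; upright, x = 44 to 72, z = 8 to 78 mm.
- cup (a joint): Angle of the holder cup about its hinge, rad: 0 = lying level, mouth facing the lane (stop); 1.571 = upright, flap flat on the base plate (stop). As it grows the mouth rises and the flap goes over and down, away from the lane. It starts half-raised; friction (about 0.09 N m) keeps it where it is left: 1 to 3 N at the flap's end moves it.
- cup_floor (a point): Centre of the cup's inside bottom face (stand x = 39, z = 22 mm when lying); moves with the cup. Its x points from mouth to bottom, y along the hinge; at angle 0 its axes are the stand's. The cup is a white square tube, 28 x 28 mm outside, 22 x 22 mm inside, 65 mm deep, 70 mm long with its 5 mm bottom.
- flap_end (a point): Middle of the free end of the flap: the cup's 5 mm bottom plate runs on as a flap 28 mm wide to 105 mm from the hinge, its last 30 mm orange. Cup lying: it stands straight up to stand z = 113 mm, faces at x = 39 and 44 mm. Cup upright: it lies on the plate from x = 72 to 149 mm, upper face at z = 13 mm. Moves with the cup, axes as cup_floor.
- tweezers_mid (a point): Centre of the aluminium tweezers, which are one rigid piece, 105 mm long, up to 13 mm wide, 12 mm high, 28 g, lying on edge in the lane with the tips towards the cup; x points from tips to butt along their length. They stand 8 mm above the rails' tops; fully home in the cup they stick out of its mouth by 40 mm.
- tweezers_tip (a point): Point end of the tweezers, half-way up, 52.5 mm from the centre; axes as tweezers_mid.
- tweezers_butt (a point): Blunt end of the tweezers (8 mm wide, 12 mm high), half-way up, 52.5 mm from the centre; axes as tweezers_mid.
- lens_tray_mid (a point): Centre of a loose white lens tray 100 x 70 x 12 mm on the rack; leave alone.
- lens_case_mid (a point): Centre of a loose lens case 58 x 29 x 20 mm with two green caps, on the rack; leave alone.
- mirror_mid (a point): Point 40 mm up in a loose blue-framed round plastic mirror on a clip foot, 72 mm wide, 85 mm high, on the rack; leave alone.
- jar_mid (a point): Centre of a loose closed square glass jar 50 x 50 x 58 mm on the rack; leave alone.
- soap_mid (a point): Point 80 mm up the axis of a loose amber soap pump bottle 60 mm across, 173 mm high, on the counter; leave alone.
- tumbler_mid (a point): Centre of a loose blue tumbler 70 mm across, 90 mm high, on the counter; leave alone.

How it is judged (in metres and radians):
On the way, in this order (a step that is already met when the one before it is completed fails the run):
1. the cup is laid down level, the tweezers still outside it (value of joint cup below 0.06 rad and x of tweezers_tip in the frame of cup_floor below -0.03 m), for 0.2 s.
2. the tweezers are home in the lying cup (tips within 12 mm of its bottom) (x of tweezers_tip in the frame of cup_floor between -0.012 and 0.006 m and y of tweezers_tip in the frame of cup_floor between -0.013 and 0.013 m and z of tweezers_tip in the frame of cup_floor between -0.014 and 0.014 m and value of joint cup below 0.12 rad), for 0.2 s.
At the end, for the whole second after the job is handed in: The cup stands upright (angle above 1.5 rad) with the tweezers at rest in it, tips down within 12 mm of its bottom and leaning less than 0.35 rad (20 degrees) from vertical; nothing else moved by more than 25 mm (x of tweezers_tip in the frame of cup_floor between -0.012 and 0.006 m and y of tweezers_tip in the frame of cup_floor between -0.013 and 0.013 m and z of tweezers_tip in the frame of cup_floor between -0.014 and 0.014 m and value of joint cup above 1.5 rad and angle between tweezers_mid's own x axis and vertical below 0.35 rad and linear speed of tweezers below 0.02 m/s); the robot touches nothing.
It fails at once if the tweezers are lifted other than by the cup (height (world z) of tweezers_mid above 0.165 m and x of tweezers_tip in the frame of cup_floor below -0.035 m).
It fails at once if another thing is moved by more than 25 mm (distance of any of lens_tray_mid, lens_case_mid, mirror_mid, jar_mid, soap_mid, tumbler_mid from where it was at the start of the episode above 0.025 m).
It also fails if it takes over 64 s, if anything falls off the work surface, if the arm or the gripper's body presses on something with over 40 N, if the wrist force passes 120 N, or if a joint passes its speed limit or range.

## Working session

There is one attempt and no reset: what is moved stays moved. The work goes in short steps, Python scripts to look and compute and a tool call to move; the robot and the scene stay as the last step left them, time stands still between calls to the robot, and variables do not carry over. Pictures are saved under pics/ and viewed, about 8 in all and at most 12, crops included, and the job is handed in when it is done.

Besides the shell and the picture viewer there is one more tool, called after ">>>" as a command line: name --pt "numbers of a row" for each row, then --argument value for the rest. apply_moves: Moves the arm, as the interface text tells. Its arguments: {"type":"object","properties":{"fingers":{"type":"array","items":{"type":"number"}},"dp":{"type":"array","items":{"type":"array","items":{"type":"number"}}},"yaw":{"type":"array","items":{"type":"number"}}},"required":["fingers","dp","yaw"]}

```bash
mkdir -p pics; cat > h.py <<'E'
from bench import *
import numpy as np, cv2
from scipy.spatial.transform import Rotation as R
def cam(name):
    if name=="wrist":
        s=read_state(); im=get_image(name)
        T=np.eye(4);T[:3,:3]=R.from_quat(s["ee_rot"]).as_matrix();T[:3,3]=s["position"]
        W=T@np.array(im["tool_from_camera"])
    else:
        im=get_image(name); W=np.linalg.inv(np.array(im["camera_from_world"]))
    return im["color"],np.array(im["mtx"]),W
def ray(u,v,K,W):
    d=W[:3,:3]@np.linalg.inv(K)@[u,v,1]; return W[:3,3],d/np.linalg.norm(d)
def onz(u,v,K,W,z):
    o,d=ray(u,v,K,W); return o+d*(z-o[2])/d[2]
def two(a,b):
    (o1,d1),(o2,d2)=a,b
    A=np.stack([d1,-d2],1); t=np.linalg.lstsq(A,o2-o1,rcond=None)[0]
    p,q=o1+d1*t[0],o2+d2*t[1]; return (p+q)/2,np.linalg.norm(p-q)
def proj(p,K,W):
    c=np.linalg.inv(W)@np.append(p,1); q=K@c[:3]; return q[:2]/q[2]
E
python3 - <<'E'
from h import *
for n in("scene","side"):
    c,K,W=cam(n); cv2.imwrite(f"pics/{n}0.png",c); np.savez(f"{n}0.npz",c=c,K=K,W=W); print(n,W[:3,3].round(),W[:3,2].round(2))
    cv2.imwrite(f"pics/{n}0b.png",cv2.resize(c,(768,576),interpolation=2))
print(read_state())
E
```

```text
scene [1255. -693. 1008.] [-0.55  0.53 -0.64]
side [ -279. -1162.   964.] [ 0.5   0.71 -0.49]
{'clock': 0.1, 'joints': array([-9.11374833e-01,  3.85528568e-01,  6.72814382e-03, -4.23389108e-04,
       -1.19400460e+00, -2.58604421e-01]), 'joint_vel': array([-0.00153264, -0.00051378,  0.00348327,  0.00211669, -0.00201795,
        0.00056505]), 'joint_efforts': array([-7.29687508e-04, -3.93318021e+01,  1.88928044e+01,  4.19795126e+00,
       -2.62147470e-03,  2.90579763e-06]), 'position': array([ 243.82052709, -575.28478164,  403.68936848]), 'ee_rot': array([-1.98993077e-01,  9.80000361e-01,  9.87568435e-04, -2.68591490e-04]), 'contact_force': array([-0.10087128,  0.82215741,  0.40544268]), 'wrist_torque': array([ 0.01583389, -0.04777312,  0.00828265]), 'gripper_width': 85.52859251771535}
```

View pics/scene0b.png

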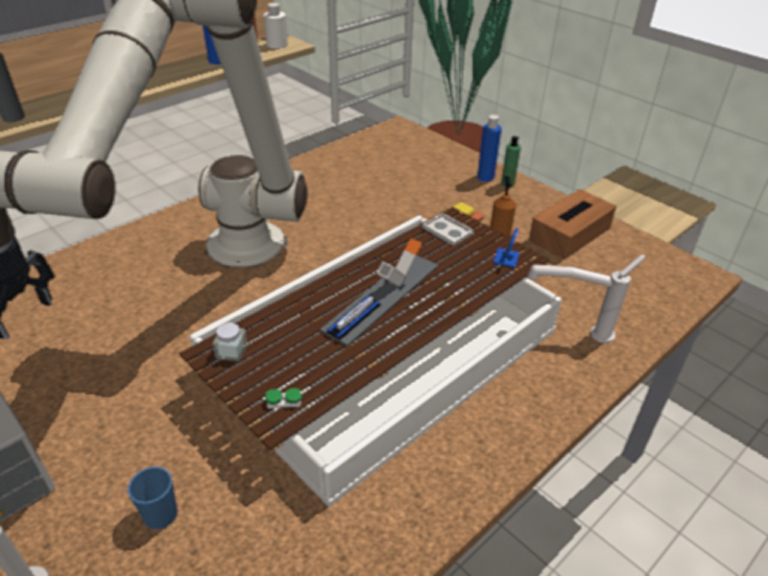

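View pics/side0b.png

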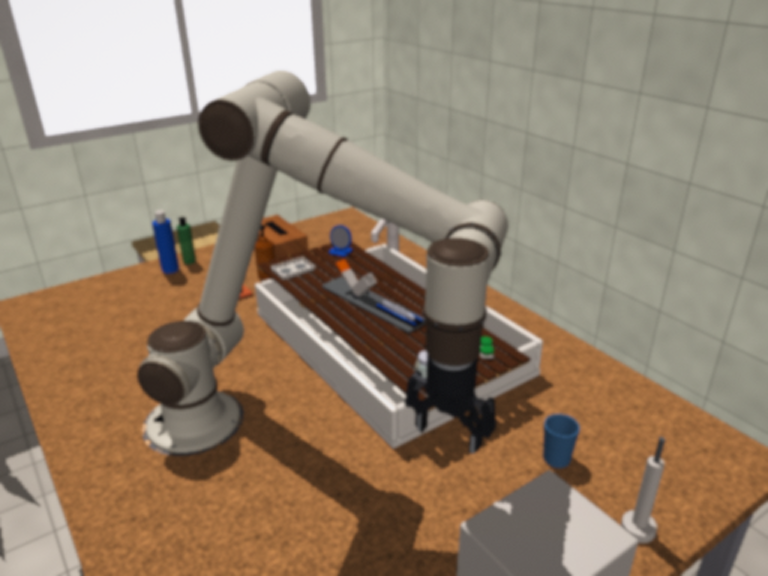

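The scene view shows the grey stand running from about (335,335) to (430,262) in 768x576 pixels. The blue lane is near (355,315), the cup mouth near (390,270) and the orange flap end at (413,246). The side view agrees, with the orange end at (345,268) and the lane at (400,312).

```bash
python3 - <<'E'
from h import *
out={}
for n in("scene","side"):
    f=np.load(f"{n}0.npz");c,K,W=f["c"],f["K"],f["W"]
    hsv=cv2.cvtColor(c,cv2.COLOR_BGR2HSV)
    x0,y0,x1,y1=(200,140,310,240) if n=="scene" else (200,160,300,230)
    roi=np.zeros(c.shape[:2],np.uint8);roi[y0:y1,x0:x1]=255
    b=cv2.inRange(hsv,(105,120,60),(125,255,255))&roi
    o=cv2.inRange(hsv,(4,170,160),(16,255,255))&roi
    for nm,m,z in(("blue",b,133),("orange",o,200)):
        nl,l,st,ce=cv2.connectedComponentsWithStats(m)
        k=1+np.argmax(st[1:,4])
        if nm=="blue": ys,xs=np.nonzero(m)
        else: ys,xs=np.nonzero(l==k)
        P=np.array([onz(u,v,K,W,z)[:2] for u,v in zip(xs,ys)])
        r=cv2.minAreaRect(P.astype(np.float32))
        print(n,nm,len(xs),st[1:,4],"px",xs.mean().round(1),ys.mean().round(1),"rect",np.round(r[0]),np.round(r[1]),round(r[2],1))
        if nm=="orange": out[n]=ray(xs.mean(),ys.mean(),K,W)
print("orange mid",two(out["scene"],out["side"]))
f=np.load("scene0.npz")
for u,v in((215.5,220.5),(231,228.5),(279,171.5),(291,176)):print("plate corner",onz(u,v,f["K"],f["W"],123).round())
c=f["c"][145:240,200:305];cv2.imwrite("pics/crop1.png",cv2.resize(c,None,fx=6,fy=6,interpolation=2))
E
```

```text
scene blue 110 [ 1 93 16] px 235.2 213.5 rect [520. -70.] [ 33. 128.] 9.6
scene orange 59 [59] px 275.1 163.8 rect [494. 120.] [24. 43.] 29.2
side blue 151 [78 63 10] px 245.4 187.6 rect [542. 101.] [480.  70.] 80.8
side orange 32 [32] px 228.2 176.6 rect [470. 108.] [49. 22.] 75.3
orange mid (array([482.10265757, 132.59315354, 187.28804547]), np.float64(1.4605268296419194))
plate corner [ 505. -136.  123.]
plate corner [ 561. -124.  123.]
plate corner [461. 177. 123.]
plate corner [506. 189. 123.]
```

View pics/crop1.png

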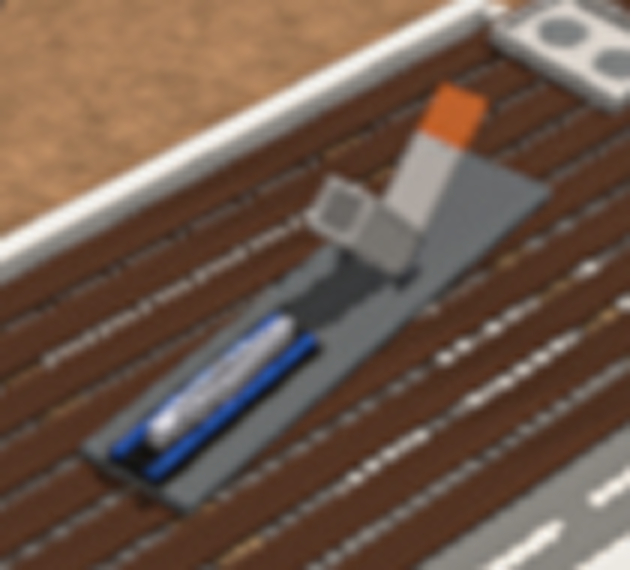

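The crop shows the rails from crop (115,455) to (310,335), with the tweezers between them and their butt near (160,430). The mouth faces the lane and the flap leans away from it. The axis runs about 10° from +y towards -x, with the lane centre near (520,-68). I'm moving over the stand with the jaws across the lane.

>>> apply_moves --fingers '[1,1,1,1,1,1,1,1,1,1]' --pt "2 4 2" --pt "4 8 2" --pt "6 12 2" --pt "8 16 2" --pt "10 20 2" --pt "12 24 2" --pt "14 28 2" --pt "16 32 2" --pt "18 36 2" --pt "20 40 2" --yaw '[7,15,23,31,39,47,55,63,71,77]'

```text
clock: 1.1
position: [444.0, -173.5, 423.6]
ee_rot: [0.767, -0.641, -0.001, 0.001]
contact_force: [1.8, -0.7, 0.6]
gripper_width: 0.3
```

>>> apply_moves --fingers '[1,1,1,1,1,1]' --pt "2 4 0" --pt "4 8 0" --pt "6 12 0" --pt "7 14 0" --pt "7 14 0" --pt "7 14 0" --yaw '[0,0,0,0,0,0]'

```text
clock: 1.7
position: [513.9, -33.2, 423.0]
ee_rot: [0.768, -0.641, -0.001, 0.001]
contact_force: [-0.1, -0.4, 0.5]
gripper_width: 0.3
```

```bash
cat > look.py <<'E'
from h import *
import sys
c,K,W=cam("wrist");n=sys.argv[1];np.savez(n+".npz",c=c,K=K,W=W);cv2.imwrite(f"pics/{n}.png",cv2.resize(c,(768,576),interpolation=2))
s=read_state();print(s["clock"],s["position"].round(1),s["ee_rot"].round(3),s["contact_force"].round(1),s["gripper_width"])
print("tool y",R.from_quat(s["ee_rot"]).as_matrix()[:,1].round(3),"cam",W[:3,3].round(),W[:3,2].round(2))
E
python3 look.py w1
```

```text
1.75 [513.7 -33.8 423.2] [ 0.767 -0.641 -0.001  0.001] [-0.1 -0.3 -0. ] -0.11512058724815397
tool y [-0.984 -0.178  0.003] cam [526. -98. 394.] [-0.05  0.26 -0.96]
```

View pics/w1.png

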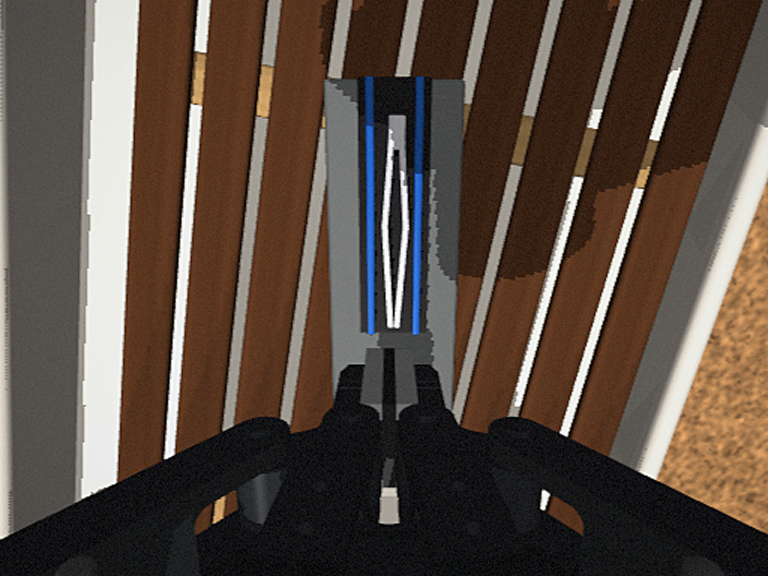

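The wrist view shows the lane from (395,77) at the open end to (394,333). The tweezers' butt is at (397,115), their tips at (393,327), and the rails at U = 369 and 420.

```bash
python3 - <<'E'
from h import *
f=np.load("w1.npz");K,W=f["K"],f["W"]
g=lambda U,V,z:onz((U+.5)/1.5-.5,(V+.5)/1.5-.5,K,W,z)[:2]
a=[g(369,77,133),g(420,77,133),g(371,333,133),g(416,332,133)]
s=(a[0]+a[1])/2;e=(a[2]+a[3])/2
d=(e-s)/np.linalg.norm(e-s);print("start",s.round(1),"end",e.round(1),"L",np.linalg.norm(e-s),"d",d.round(4))
b,t=g(397,115,141),g(393,327,141)
print("butt",b.round(1),"tip",t.round(1),np.linalg.norm(b-t))
c=[g(325,79,123),g(463,79,123)];print("plate end",np.mean(c,0).round(1),np.linalg.norm(c[0]-c[1]))
n=np.array([-d[1],d[0]])
st=lambda p:np.array([(p-s)@d-160,(p-s)@n]).round(1)
print("butt,tip stand",st(b),st(t),"TCP",st(np.array([513.7,-33.8])))
np.savez("stand.npz",s=s,d=d,n=n)
for x in(26,-16,-90):print(x,(s+d*(x+160)).round(1))
E
```

```text
start [ 528.5 -129.8] end [505.6  -2.9] L 128.8995916098824 d [-0.1776  0.9841]
butt [ 524.3 -112.7] tip [507.   -8.8] 105.31671258166266
plate end [ 528.6 -130. ] 68.03297855466897
butt,tip stand [-142.5    1.1] [-37.2  -0.4] TCP [-62.9  -2.5]
26 [495.5  53.3]
-16 [502.9  12. ]
-90 [516.1 -60.9]
```

>>> apply_moves --fingers '[1,1,1,1,1,1]' --pt "-0.9 4.4 0" --pt "-1.8 8.7 0" --pt "-1.8 8.7 -2" --pt "-1.8 8.7 -4" --pt "-1.8 8.7 -5" --pt "-1.8 8.7 -5" --yaw '[0,0,0,0,0,0]'

```text
clock: 2.35
position: [495.2, 52.1, 372.0]
ee_rot: [0.767, -0.642, -0.002, 0.003]
contact_force: [-0.1, -0.5, 0.2]
gripper_width: 0.2
```

>>> apply_moves --fingers '[1,1,1,1,1,1,1,1]' --pt "0 0 -0.5" --pt "0.1 -0.5 -1" --pt "0.2 -1.2 -1.5" --pt "0.3 -1.7 -2.0" --pt "0.4 -2.3 -2.5" --pt "0.6 -2.9 -3" --pt "0.6 -3.3 -3.5" --pt "0.6 -3.3 -3.5" --yaw '[0,0,0,0,0,0,0,0]'

```text
clock: 3.15
position: [500.8, 18.5, 335.7]
ee_rot: [0.766, -0.642, -0.003, 0.004]
contact_force: [0.6, 0.4, -0.0]
gripper_width: 0.1
```

>>> apply_moves --fingers '[1,1,1,1,1,1]' --pt "0.1 -0.4 -0.5" --pt "0.1 -0.7 -0.9" --pt "0.1 -0.7 -1.1" --pt "0.1 -0.7 -1.2" --pt "0.1 -0.7 -1.3" --pt "0.1 -0.7 -1.3" --yaw '[0,0,0,0,0,0]'

```text
clock: 3.75
position: [501.6, 11.1, 324.3]
ee_rot: [0.767, -0.642, -0.002, 0.005]
contact_force: [-2.9, -1.5, 9.6]
gripper_width: 0.1
```

```bash
python3 - <<'E'
from h import *
a,K,W=cam("scene");b,K,W=cam("side")
a=cv2.resize(a[145:240,200:305],(630,570),interpolation=2)
cv2.imwrite("pics/p1.png",a)
E
```

```text
(no output)
```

View pics/p1.png

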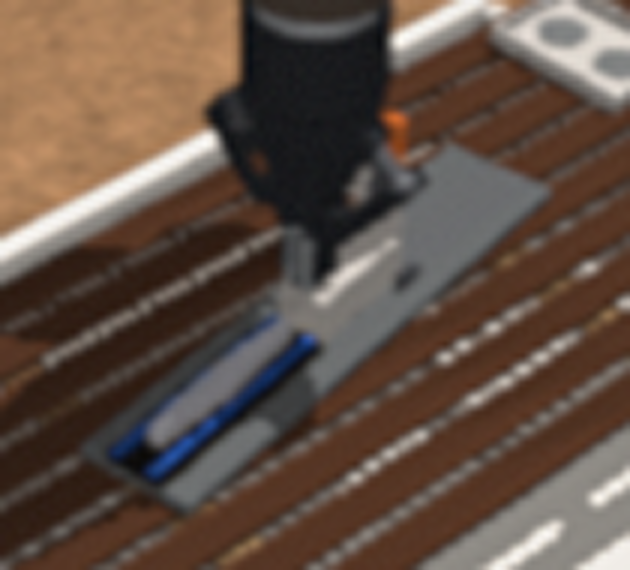

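The cup is lying with its flap vertical, the orange end at crop (395,130), and it pushes up on the tool with 9.6 N. Next I lift, go behind the butt and lower just above the rails.

>>> apply_moves --fingers '[1,1,1,1,1,1,1,1,1,1]' --pt "0 0 2" --pt "0 0 3" --pt "0.8 -4 3" --pt "1.6 -8 3" --pt "2.3 -12 3" --pt "2.8 -14.6 3" --pt "2.8 -14.6 1" --pt "2.8 -14.6 -0.5" --pt "2.8 -14.6 -1.5" --pt "2.8 -14.6 -1.5" --yaw '[0,0,0,0,0,0,0,0,0,0]'

```text
clock: 4.85
position: [529.2, -134.8, 307.7]
ee_rot: [0.767, -0.642, -0.004, 0.006]
contact_force: [0.1, -0.3, 0.2]
gripper_width: -0.1
```

```bash
cat > st.py <<'E'
from h import *
f=np.load("stand.npz");s=read_state();p=s["position"]
print(s["clock"],p.round(1),"stand",((p[:2]-f["s"])@f["d"]-160).round(1),((p[:2]-f["s"])@f["n"]).round(1),"tip z",p[2]-173,s["contact_force"].round(1))
E
python3 st.py; python3 look.py w2
```

```text
4.85 [ 529.2 -134.8  307.7] stand -165.1 0.2 tip z 134.65964626901308 [ 0.1 -0.3  0.2]
4.9 [ 529.6 -134.7  308.8] [ 0.767 -0.642 -0.003  0.005] [ 1.  -0.3 -0. ] 0.0933427731785003
tool y [-0.984 -0.176  0.011] cam [ 541. -200.  279.] [-0.06  0.26 -0.96]
```

View pics/w2.png

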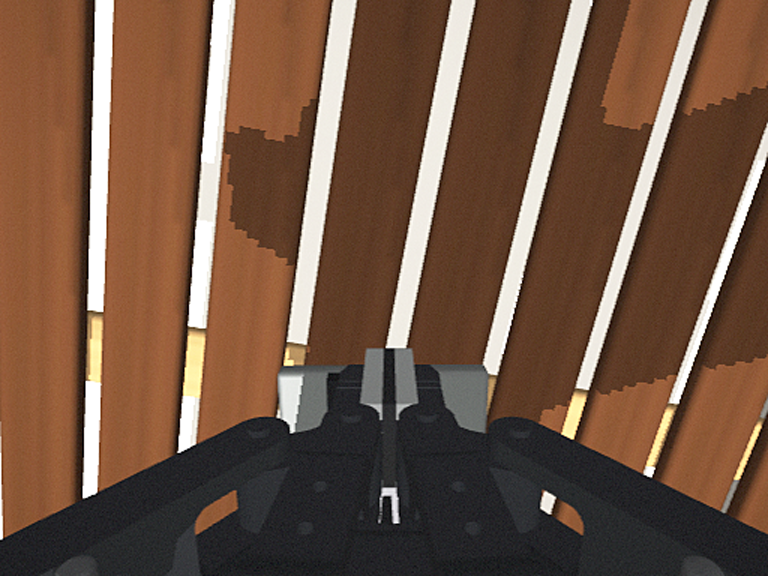

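>>> apply_moves --fingers '[1,1,1,1,1,1,1,1,1,1]' --pt "-0.18 1.0 0" --pt "-0.36 2 0" --pt "-0.5 2.8 0" --pt "-0.64 3.6 0" --pt "-0.79 4.4 0" --pt "-0.93 5.2 0" --pt "-1.07 6 0" --pt "-1.2 6.7 0" --pt "-1.34 7.4 0" --pt "-1.4 7.8 0" --yaw '[0,0,0,0,0,0,0,0,0,0]'

```text
clock: 5.9
position: [515.5, -56.1, 308.8]
ee_rot: [0.767, -0.642, -0.003, 0.005]
contact_force: [0.4, -1.1, -0.2]
gripper_width: 0.5
```

```bash
python3 st.py; python3 - <<'E'
from h import *
a,K,W=cam("scene")
np.savez("s2.npz",c=a,K=K,W=W)
cv2.imwrite("pics/p2.png",cv2.resize(a[145:240,200:305],(630,570),interpolation=2))
E
```

```text
5.9 [515.5 -56.1 308.8] stand -85.2 -0.3 tip z 135.7830235248589 [ 0.4 -1.1 -0.2]
```

View pics/p2.png

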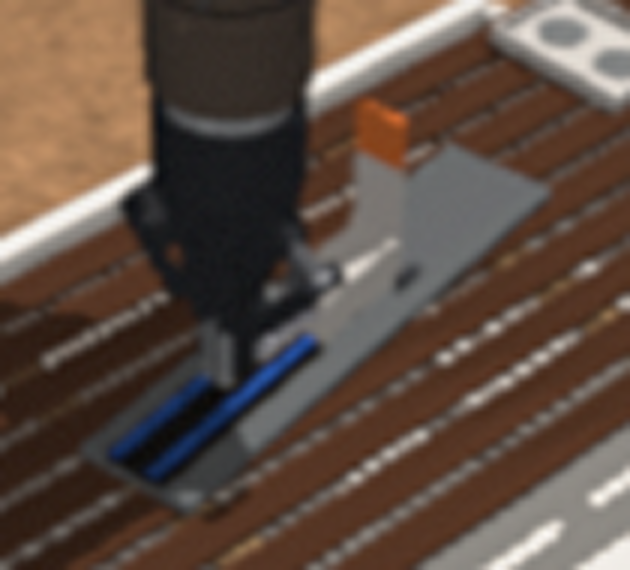

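The tweezers have gone into the lying cup, the flap is still upright at crop (380,130), and the finger is behind the butt. I'm creeping to the bottom and watching the force.

>>> apply_moves --fingers '[1,1,1,1,1]' --pt "-0.03 0.15 0" --pt "-0.05 0.3 0" --pt "-0.07 0.4 0" --pt "-0.07 0.4 0" --pt "-0.07 0.4 0" --yaw '[0,0,0,0,0]'

```text
clock: 6.45
position: [514.8, -52.0, 308.8]
ee_rot: [0.767, -0.642, -0.003, 0.005]
contact_force: [0.4, 0.1, -0.7]
gripper_width: -0.0
```

>>> apply_moves --fingers '[1,1,1,1]' --pt "-0.03 0.2 0" --pt "-0.05 0.3 0" --pt "-0.05 0.3 0" --pt "-0.05 0.3 0" --yaw '[0,0,0,0]'

```text
clock: 6.85
position: [514.3, -49.1, 308.8]
ee_rot: [0.767, -0.642, -0.003, 0.005]
contact_force: [0.9, -1.5, -0.7]
gripper_width: -0.2
```

>>> apply_moves --fingers '[1,1,1,1]' --pt "-0.03 0.15 0" --pt "-0.04 0.25 0" --pt "-0.04 0.25 0" --pt "-0.04 0.25 0" --yaw '[0,0,0,0]'

```text
clock: 7.25
position: [514.2, -47.8, 309.3]
ee_rot: [0.767, -0.641, -0.002, 0.006]
contact_force: [1.5, -9.1, 1.3]
gripper_width: -0.3
```

```bash
python3 st.py
```

```text
7.25 [514.2 -47.8 309.3] stand -76.9 -0.4 tip z 136.29942837766578 [ 1.5 -9.1  1.3]
```

The tweezers hit the bottom at 9 N. I'm backing off, rising and going to the lane side of the flap.

>>> apply_moves --fingers '[1,1,1,1,1,1,1,1]' --pt "0.2 -1.0 0" --pt "0.2 -1.0 3" --pt "0.2 -1 6.9" --pt "-0.5 3 6.9" --pt "-1.2 6.5 6.9" --pt "-1.7 9.0 6.9" --pt "-1.7 9.4 6.9" --pt "-1.7 9.4 6.9" --yaw '[0,0,0,0,0,0,0,0]'

```text
clock: 8.05
position: [497.2, 46.6, 378.3]
ee_rot: [0.768, -0.641, -0.002, 0.006]
contact_force: [0.5, -0.7, 0.4]
gripper_width: 0.1
```

```bash
python3 st.py; python3 look.py w3
```

```text
8.05 [497.2  46.6 378.3] stand 19.1 -0.5 tip z 205.31405316899952 [ 0.5 -0.7  0.4]
8.1 [497.3  46.  378.2] [ 0.767 -0.641 -0.002  0.006] [-0.2  0.4 -0. ] 0.013890097305630646
tool y [-0.984 -0.177  0.012] cam [510. -19. 350.] [-0.06  0.26 -0.96]
```

View pics/w3.png

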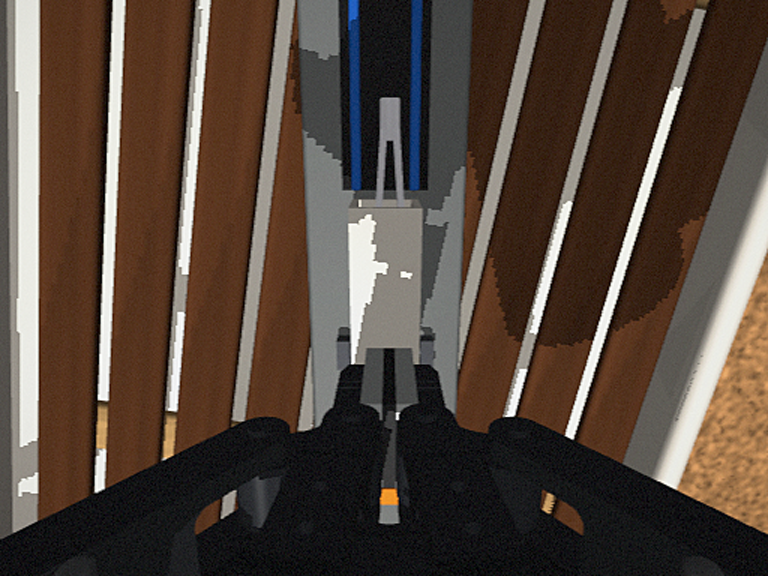

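The tweezers' butt is at (389,98), about 40 mm out of the mouth at V≈203. They are centred and home, and the orange flap end shows ahead of the fingers. I'm starting the swing.

>>> apply_moves --fingers '[1,1,1,1,1,1,1,1]' --pt "-0.1 0.6 0" --pt "-0.22 1.23 0" --pt "-0.34 1.87 0" --pt "-0.45 2.5 0" --pt "-0.6 3.35 -0.15" --pt "-0.75 4.13 -0.3" --pt "-0.89 4.92 -0.55" --pt "-1.04 5.76 -0.85" --yaw '[0,0,0,0,0,0,0,0]'

```text
clock: 8.9
position: [486.7, 104.4, 369.6]
ee_rot: [0.767, -0.641, -0.002, 0.006]
contact_force: [-0.2, -1.3, 0.2]
gripper_width: -0.2
```

```bash
python3 st.py
```

```text
8.9 [486.7 104.4 369.6] stand 77.8 -0.5 tip z 196.57778437580788 [-0.2 -1.3  0.2]
```

>>> apply_moves --fingers '[1,1,1,1,1,1]' --pt "-0.14 0.8 -0.4" --pt "-0.27 1.48 -0.87" --pt "-0.39 2.16 -1.45" --pt "-0.5 2.77 -2.1" --pt "-0.6 3.35 -2.8" --pt "-0.69 3.84 -3.55" --yaw '[0,0,0,0,0,0]'

```text
clock: 9.5
position: [479.8, 143.3, 333.5]
ee_rot: [0.767, -0.641, -0.002, 0.006]
contact_force: [-0.2, -0.6, 0.5]
gripper_width: 0.1
```

```bash
python3 st.py;python3 - <<'E'
from h import *
a,K,W=cam("scene")
cv2.imwrite("pics/p3.png",cv2.resize(a[125:240,200:305],(546,598),interpolation=2))
E
```

```text
9.5 [479.8 143.3 333.5] stand 117.3 -0.5 tip z 160.46845530597977 [-0.2 -0.6  0.5]
```

View pics/p3.png

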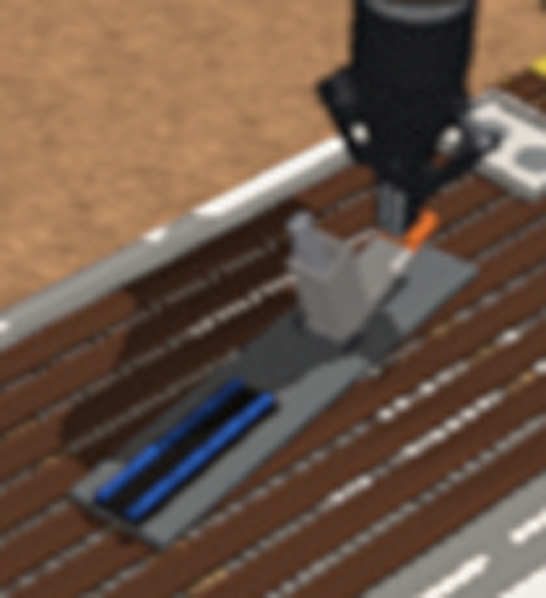

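At crop (330,270) the cup is raised by about 1.2 rad with the tweezers inside, and the finger is pushing beside the orange end at (420,230). I'm finishing the swing.

>>> apply_moves --fingers '[1,1,1,1,1,1,1,1]' --pt "-0.08 0.45 -0.8" --pt "-0.14 0.76 -1.65" --pt "-0.18 1.0 -2.3" --pt "-0.2 1.15 -2.9" --pt "-0.21 1.15 -3.2" --pt "-0.21 1.15 -3.3" --pt "-0.21 1.15 -3.35" --pt "-0.21 1.15 -3.35" --yaw '[0,0,0,0,0,0,0,0]'

```text
clock: 10.35
position: [477.3, 155.3, 301.0]
ee_rot: [0.768, -0.641, -0.002, 0.006]
contact_force: [-6.1, 0.6, 14.2]
gripper_width: 0.1
```

```bash
python3 st.py
```

```text
10.35 [477.3 155.3 301. ] stand 129.6 -0.2 tip z 128.0379689375149 [-6.1  0.6 14.2]
```

The flap is flat on the plate, with 14 N at tip height 128 mm. I'm lifting straight off and clearing away from the cup.

>>> apply_moves --fingers '[1,1,1,1,1,1,1,1]' --pt "0 0 0.5" --pt "0 0 2" --pt "0 0 5" --pt "0 0 9" --pt "0 0 13" --pt "-0.8 4 14" --pt "-0.8 4 14" --pt "-0.8 4 14" --yaw '[0,0,0,0,0,0,0,0]'

```text
clock: 11.15
position: [468.9, 195.7, 440.7]
ee_rot: [0.768, -0.64, -0.002, 0.006]
contact_force: [0.4, -1.0, -0.2]
gripper_width: -0.2
```

```bash
python3 st.py;python3 - <<'E'
from h import *
a,K,W=cam("scene");f=np.load("stand.npz");g=lambda x,z:np.append(f["s"]+f["d"]*(x+160),z+115)
for nm,p in(("butt@vertical",g(58,118)),("cup top",g(58,78)),("flap end",g(149,13)),("flap orange mid",g(134,13))):
    q=proj(p,K,W);print(nm,q.round(1),"crop",((q-[200,125])*5.2).round())
m=cv2.inRange(cv2.cvtColor(a,cv2.COLOR_BGR2HSV),(4,170,140),(16,255,255));m[:, :200]=0;m[:125]=0;m[240:]=0;m[:,305:]=0
n,l,s,c=cv2.connectedComponentsWithStats(m);print(s[1:,4],c[1:].round(1))
b0=np.load("scene0.npz")["c"];d=cv2.absdiff(a,b0).max(2);cv2.imwrite("pics/d.png",d)
# loose things: change in boxes (scene px)
for nm,(u,v,w,h) in dict(tray=(283,140,34,24),case=(172,255,32,20),mirror=(326,150,24,30),jar=(140,212,28,32),soap=(325,118,22,40),tumbler=(84,308,38,46)).items():print(nm,(d[v:v+h,u:u+w]>40).mean().round(3))
cv2.imwrite("pics/p4.png",cv2.resize(a[125:240,200:305],(546,598),interpolation=2))
E
```

```text
11.15 [468.9 195.7 440.7] stand 170.9 0.8 tip z 267.6856080609302 [ 0.4 -1.  -0.2]
butt@vertical [266.5 159.2] crop [346. 178.]
cup top [266.1 169.5] crop [344. 232.]
flap end [281.2 172.2] crop [422. 246.]
flap orange mid [278.7 174.4] crop [409. 257.]
[35] [[279.1 174.6]]
tray 0.0
case 0.0
mirror 0.0
jar 0.013
soap 0.0
tumbler 0.0
```

View pics/p4.png

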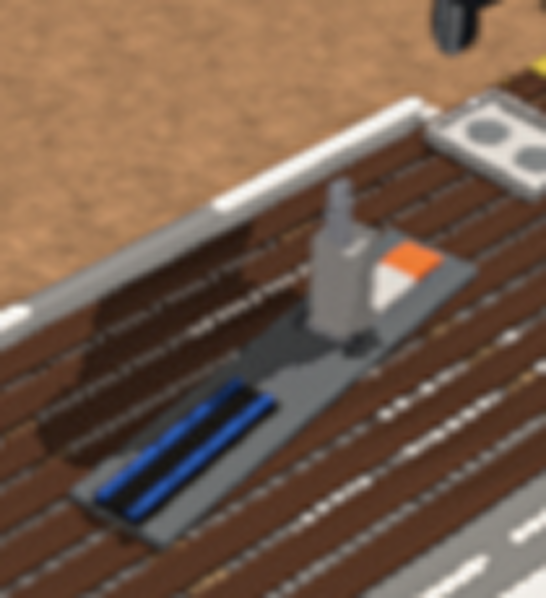

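The cup stands upright. The tweezers' butt is at crop (342,183) against a predicted (346,178), and the orange flap lies flat at its predicted place. The arm is clear, so I'm handing in.

```bash
python3 -c "
from bench import *
print(job_done())"
```

```text
the job is handed in; nothing more can be done
None
```

I laid the cup down level, pushed the tweezers home in it, and swung the cup upright by its flap. I handed the job in at about 11 s of the 64 s allowed, and no verdict is reported.

- **Laying the cup down:** I pressed on it with shut fingers until it pushed back with 9.6 N.
- **Tweezers home:** I slid them along the lane until they met the cup bottom at 9 N. A wrist view then showed about 40 mm sticking out of the mouth, as expected.
- **Cup upright:** I swung the flap over and pressed it onto the plate, which pushed back with 14 N.
- **Last checks:** The orange flap end was within half a pixel of where it should lie flat. The tweezers' butt was within about 1 pixel of the upright prediction. The image areas of the loose things were unchanged, apart from 1.3% of the pixels around the jar; I did not look into that, but the arm never worked near it. The arm was clear and touching nothing.

No check failed or disagreed. I didn't measure the cup angle or the tweezers' lean directly; both are inferred from these pixel positions and forces. I viewed 9 pictures.

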